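# Sweep the carrot slices into the board's catch tray and slide it home

### The job

Clear the prep board: with the closed fingers, sweep all four carrot slices over the board's front edge so that they drop into the white catch tray pulled out below it, then push the tray fully home under the board. Nothing is to be picked up, and leave the knife and the uncut carrot on the board, and the salt shaker behind it, where they are.

Things in the scene. Friction and masses are not known exactly. Their poses are not given: they have to be found in the camera images.
- prep_board: raised bamboo chopping board, standing firmly on the worktop (does not move); 220 mm deep (its own x), 260 mm wide (its y), top face 64 mm above the worktop. Origin: centre of its underside, on the worktop. Its +x points to its back, so its front edge, towards the robot, lies at x = -110 mm; the tray slides out of that side. The board's slab is 16 mm thick, the tray runs below it. No rim or groove: slices slide freely on the top and fall off at the front edge
- board_front_edge (a point): middle of the board's front edge at the height of the top face; axes as the board's
- catch_tray (a joint): how far the white catch tray is pulled out of the front of the board, in m: 0 = fully home (stopped there), up to 0.09; it starts 0.07 to 0.088 out. The open gap between the board's front edge and the inner side of the tray's front panel is just this long. The tray slides with about 1.5 N of friction and stays where it is left
- tray_floor (a point): centre of the tray's inner floor, moves with the tray; axes as the board's (tray moves along x). Inside, the tray measures 190 mm along x, 220 mm along y and 35 mm deep; its floor is 8 mm above the worktop and its rim 43 mm
- tray_front (a point): middle of the outer face of the tray's wooden front panel, 26 mm above the worktop, moves with the tray; the panel is upright, faces the board's -x, is 228 mm wide and reaches from 6 to 46 mm above the worktop, and stands 8 mm proud of the board's front edge when the tray is home
- slice_1: round slice of carrot, orange with a paler core, 30 mm across and 12 mm thick, about 12 g, lying flat on the board and loose; origin at its centre (6 mm above the board at the start)
- slice_2: round slice of carrot, orange with a paler core, 30 mm across and 12 mm thick, about 12 g, lying flat on the board and loose; origin at its centre (6 mm above the board at the start)
- slice_3: round slice of carrot, orange with a paler core, 30 mm across and 12 mm thick, about 12 g, lying flat on the board and loose; origin at its centre (6 mm above the board at the start)
- slice_4: round slice of carrot, orange with a paler core, 30 mm across and 12 mm thick, about 12 g, lying flat on the board and loose; origin at its centre (6 mm above the board at the start)
- knife: small kitchen knife with a black handle, 210 mm long, 13 mm high, lying flat along the right side of the board, tip to the back; loose. Origin at the underside where blade and handle meet; the blade runs 112 mm along its +x, the handle 96 mm along -x. Leave alone
- carrot: uncut half of the carrot, 97 mm long, 32 mm thick, lying along the left side of the board (length along its x, from -45 to +52 mm); loose. Origin at its underside, near the middle. Leave alone
- salt_shaker: salt shaker, glass with a grey domed top, 44 mm across, 90 mm high, standing on the worktop behind the board; loose. Origin: centre of its underside. Leave alone

How it is judged:
By the outcome, as a careful person would: the job done as asked, in the order asked, and still so for the second after the job is handed in, with the robot touching nothing.
It also fails if it takes over 64 s, if anything falls off the work surface, if the arm or the gripper's body presses on something with over 40 N, if the wrist force passes 120 N, or if a joint passes its speed limit or range.

### The arm

A 6-joint arm with a two-finger parallel gripper is mounted at the origin on a cart in front of the work surface, level with it; the furniture and walls round the work are solid. World frame = base frame: x ahead of the robot, y to its left, z up, the work surface at z = 0. Lengths are in mm, angles in rad, forces in N, time in s.
With the tool pointing down it reaches from about 300 to 775 mm from the base axis. Payload 14.6 kg.
Tool frame: the origin (TCP) lies where the fingers leave the gripper's body, on its centre line; the fingertips stand 97 mm ahead of it and the grasp point (between the pads) lies ahead of it (grip_depth is the z of the grasp point in the tool frame, in mm); z points along the fingers, y is the line along which they close (so a half turn about z gives the same grasp; the last joint's range is limited). The gripper opens to 94 mm and grips with 3 to 60 N. Pads are 16 mm wide; open, the fingers measure 119 mm over their backs; the gripper's body (75 mm by 177 mm) begins 78 mm behind the grasp point.
Start: joints at [1.214, 0.3, 1.521, -0, 1.321, -0.067], TCP at [157.166, 527.057, 302.646] pointing down, gripper open.
Joint ranges: [-3.03, 3.03], [-0.79, 2.21], [0.23, 2.52], [-1.04, 4.18], [0, 3.07], [-2.55, 2.55]. Speed limits (rad/s): [2.22, 2.22, 2.57, 3.14, 3.14, 3.14].

### API

Orientations are given as [roll, pitch, yaw] about the fixed x, y, z axes, in that order (R = Rz(yaw) Ry(pitch) Rx(roll)).
In Python, from cell import read_state, camera, sign_off, regions_of, spot_point, grip_depth gives the robot as it stands. The module is installed in compiled form; this text tells all that it offers.
- The arm moves only by the tool send_rows, never from a script. Its argument "series" is a list of rows, each a list of 3 entries, a list of its own where there are three numbers: the shift along the world's x, y, z in mm, then the turn about the world's z in degrees, then the closure, from -1 (fully open) to 1 (shut), so that 0 is half open. A call has 1 to 12 rows; each row shifts and turns the commanded pose from where the row before left it; what a row does not reach is not made up. A row lasts 1/10 s, in which the tool goes at most 50 mm and 8.59 degrees, less where a joint would pass 70% of its speed; a pose out of reach is approached as far as the arm can. A call is refused whole if a number of a shift passes 50 or a number of a turn 8.59, either way. A call with a gripper value outside its range is refused whole. The fingers move at their own pace and stop on an object; "squeeze" is the grip in N (left out, the last holds). Time passes only in rows, so rows that do not move let the fingers close. It gives the time, the measured TCP pose, the force, the opening and the grip force at its end, in the units of the state.
- read_state(): the state, without advancing time (a new reading comes with each control period).
- camera(name): name is "side" or "top"; returns a dict with "color" (480x640x3 uint8, blue, green, red), "fx", "fy", "cx", "cy" (pixels), "camera_from_world" (4x4, takes a point from world to camera coordinates). Camera axes: x right, y down, z forward; pixel columns grow to the right and rows downward; lengths in mm; the calibration is good to about 2 mm. A picture is of the moment at which its call begins. There is no depth.
- sign_off(): hands the job in; it is judged then, once.
Trained networks look in a picture, given as the dict that the camera call returned (one of the last four; its "shot" number tells which), for a name from the list of things; names that differ only in an ending like _2 or _b are one class to them, and where a whole thing is asked for, a point or a joint stands for the part that bears it (a point fixed in the world has none). Each returns a list of dicts, best first, with "confidence" (0 to 1); they miss things now and then, are a little off and sometimes report something else, mostly with a low value. They report only what shows in the picture. A call takes as long as a camera call.
- regions_of(thing, picture): "mask" (480x640 bool, what is visible of it).
- spot_point(thing, picture): "point" ([x, y, z] in mm, in the coordinates of the camera as it stood for that picture, good to about 4 mm: a listed point, or the origin of a listed thing).
The state is a dict: "clock": time; "joints": joint angles; "qd": joint speeds; "effort": joint torques, N m; "eef_pos": TCP position; "eef_rot": TCP orientation; "wrist_force": force on the tool from outside, world axes, zero at the start; "moment": the same for the moment, N m; "finger_gap": finger opening in mm; "finger_force": force on a finger pad.
Only numpy, scipy, OpenCV 4.12 (cv2) and the standard library are available. Lean on these libraries where they do the work, as an engineer would, in place of code of your own. Each camera call takes 0.05 s, during which the arm holds its last target. There are 200 camera calls.

## Working session

There is one attempt and no reset: what is moved stays moved. The work goes in short steps, Python scripts to look and compute and a tool call to move; the robot and the scene stay as the last step left them, time stands still between calls to the robot, and variables do not carry over. Pictures are saved under pics/ and viewed, at most 10 in all, crops included, and the job is handed in when it is done.

Besides the shell and the picture viewer there is one more tool, called as name(argument=value, ...), one argument or row to a line, values as JSON. send_rows: Moves the arm, as the interface text tells. Its arguments: {"type":"object","properties":{"series":{"type":"array"},"squeeze":{"type":"number"}},"required":["series"]}

```bash
mkdir -p pics; cat > h.py <<'E'
import numpy as np, cv2
from cell import *
def w(p,c):
    T=np.linalg.inv(np.array(c["camera_from_world"])); return (T@np.r_[p,1])[:3]
def ray(u,v,z,c):
    T=np.linalg.inv(np.array(c["camera_from_world"])); d=T[:3,:3]@[(u-c["cx"])/c["fx"],(v-c["cy"])/c["fy"],1]
    o=T[:3,3]; return o+d*(z-o[2])/d[2]
E
python3 - <<'E'
from h import *
s=read_state(); print(s["clock"],s["eef_pos"],s["eef_rot"],s["finger_gap"],grip_depth)
ims=[]
for n in("top","side"):
    c=camera(n); cv2.imwrite(f"pics/{n}0.png",c["color"])
    for t in("prep_board","board_front_edge","tray_front","tray_floor","slice_1","knife","carrot","salt_shaker"):
        for r in spot_point(t,c)[:5]: print(n,t,round(r["confidence"],2),w(r["point"],c).round(1))
    for r in regions_of("slice_1",c)[:5]:
        v,u=np.nonzero(r["mask"]); print("  slice",round(r["confidence"],2),u.mean().round(),v.mean().round(),len(u),ray(u.mean(),v.mean(),72,c).round(1))
E
```

```text
0.0 [157.13694522 526.92116523 302.09802813] [-3.14043545e+00 -7.31270224e-05  2.85175173e+00] 93.83198718149437 78.39999999999999
top prep_board 0.74 [546.7 298.9   0.7]
top board_front_edge 0.84 [442.2 261.6  61.4]
top board_front_edge 0.73 [366.8 229.3  26.2]
top board_front_edge 0.28 [543.9 298.3   1.5]
top tray_front 0.16 [514.2 340.2  70.2]
top tray_floor 0.85 [468.9 266.3   6.6]
top slice_1 0.88 [481.3 294.2  68.9]
top slice_1 0.83 [579.  278.9  65.2]
top slice_1 0.6 [516.6 339.4  68.6]
top knife 0.66 [570.2 199.3  65.6]
top carrot 0.75 [520.9 402.   63.8]
top carrot 0.22 [465.6 266.8   5.3]
top salt_shaker 0.61 [698.2 268.5  -3.6]
  slice 0.85 293.0 280.0 282 [518.  342.6  72. ]
  slice 0.81 339.0 246.0 325 [576.9 277.3  72. ]
  slice 0.79 360.0 294.0 324 [506.5 240.9  72. ]
  slice 0.73 324.0 308.0 317 [479.9 292.4  72. ]
  slice 0.33 352.0 175.0 727 [691.5 266.8  72. ]
side prep_board 0.86 [539.1 294.3   1.5]
side board_front_edge 0.74 [440.9 257.9  62.3]
side tray_front 0.67 [367.4 229.8  24.7]
side slice_1 0.7 [502.4 241.   70.2]
side slice_1 0.58 [517.1 347.6  72.3]
side slice_1 0.53 [366.  230.1  25.9]
side slice_1 0.52 [579.3 277.9  68.8]
side knife 0.9 [576.5 200.4  64.4]
side carrot 0.57 [527.6 401.4  66.1]
side salt_shaker 0.93 [ 7.054e+02  2.660e+02 -7.000e-01]
  slice 0.76 367.0 225.0 160 [507.1 244.8  72. ]
  slice 0.69 347.0 253.0 176 [521.1 341.4  72. ]
  slice 0.6 323.0 229.0 205 [577.6 281.5  72. ]
```

```bash
python3 -c "
import cv2
a=cv2.imread('pics/top0.png')[130:410,180:480]; cv2.imwrite('pics/top0c.png',cv2.resize(a,None,fx=2,fy=2))
"
```

```text
(no output)
```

View pics/top0c.png

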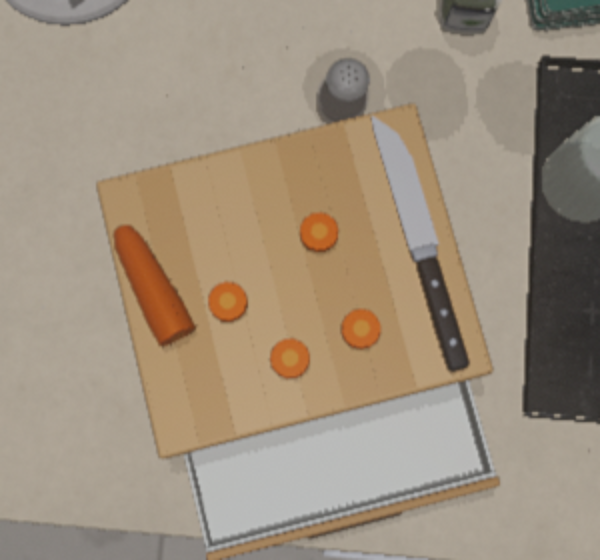

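View pics/side0.png

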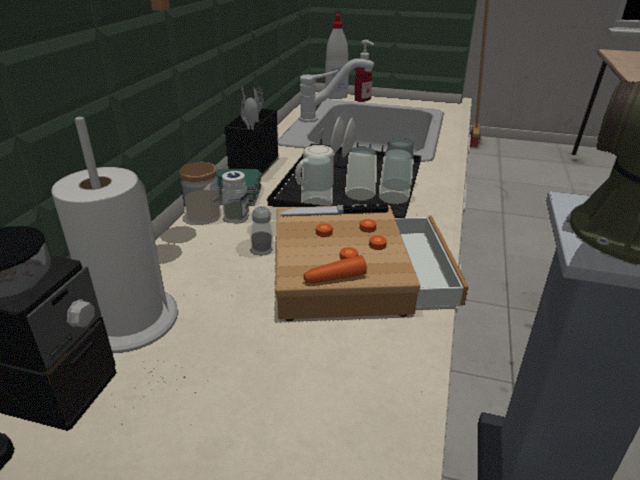

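```bash
cat >> h.py <<'E'
E
python3 - <<'E'
from h import *
c=camera("top")
C={k:ray(180+u/2,130+v/2,64,c)[:2] for k,(u,v) in dict(fl=(160,457),fr=(491,372),bl=(97,183),br=(414,105)).items()}
for k in C: print(k,C[k].round(1))
print([np.linalg.norm(C[a]-C[b]).round(1) for a,b in("fl fr".split(),"bl br".split(),"fl bl".split(),"fr br".split())])
x=C['bl']+C['br']-C['fl']-C['fr']; y=C['fl']+C['bl']-C['fr']-C['br']
th=(np.arctan2(x[1],x[0])+np.arctan2(-y[0],y[1]))/2
o=sum(C.values())/4; print("th",np.degrees(th),o)
R=np.array([[np.cos(th),-np.sin(th)],[np.sin(th),np.cos(th)]])
with open("h.py","a") as f: f.write(f"O=np.array({o.tolist()});R=np.array({R.tolist()})\nB=lambda p:R.T@(np.array(p)[:2]-O)\nW=lambda b:R@np.array(b)+O\n")
B=lambda p:R.T@(np.array(p)[:2]-O)
for n in ("top","side"):
  if n=="side": c=camera(n)
  for r in regions_of("slice_1",c)[:6]:
    v,u=np.nonzero(r["mask"]); p=ray(u.mean(),v.mean(),74 if n=="top" else 72,c); print(n,round(r["confidence"],2),len(u),p[:2].round(1),B(p).round(1))
c=camera("top")
for t,z in(("knife",72),("carrot",78),("salt_shaker",60)):
  for r in regions_of(t,c)[:1]:
    v,u=np.nonzero(r["mask"]); b=np.array([B(ray(a,d,z,c)) for a,d in zip(u,v)]); print(t,b.min(0).round(),b.max(0).round())
for u,v in((207,557),(498,483)): print("panel",B(ray(180+u/2,130+v/2,46,c)).round(1))
E
```

```text
fl [398.5 380.9]
fr [482.5 139.7]
bl [602.  452.4]
br [686.4 210.5]
[np.float64(255.4), np.float64(256.1), np.float64(215.7), np.float64(215.9)]
th 19.240703958287288 [542.38469976 295.86592128]Traceback (most recent call last):
  File "<stdin>", line 15, in <module>
  File "<stdin>", line 11, in <lambda>
NameError: name 'O' is not defined. Did you mean: 'o'?
```

```bash
python3 - <<'E'
from h import *
c=camera("top")
for n in ("top","side"):
  if n=="side": c=camera(n)
  for r in regions_of("slice_1",c)[:6]:
    v,u=np.nonzero(r["mask"]); p=ray(u.mean(),v.mean(),74 if n=="top" else 72,c); print(n,round(r["confidence"],2),len(u),p[:2].round(1),B(p).round(1))
c=camera("top")
for t,z in(("knife",72),("carrot",78),("salt_shaker",60)):
  for r in regions_of(t,c)[:1]:
    v,u=np.nonzero(r["mask"]); b=np.array([B(ray(a,d,z,c)) for a,d in zip(u,v)]); print(t,b.min(0).round(),b.max(0).round())
for u,v in((207,557),(498,483)): print("panel",B(ray(180+u/2,130+v/2,46,c)).round(1))
for b in [(0,0),(-98,0)]: print(W(b))
E
```

```text
top 0.8 285 [577.4 278.1] [ 27.2 -28.3]
top 0.7 332 [479.7 291.5] [-60.6  16.5]
top 0.69 288 [518. 342.] [-7.8 51.6]
top 0.51 322 [506.2 240.6] [-52.4 -40.3]
side 0.74 174 [521.5 339.5] [-5.3 48.1]
side 0.72 203 [578.5 281.9] [ 29.5 -25.1]
side 0.66 194 [507.2 244.5] [-50.2 -36.9]
side 0.58 244 [480.7 296.8] [-57.9  21.2]
knife [-100. -115.] [104. -90.]
carrot [-29.  81.] [ 68. 125.]
salt_shaker [ 112. -100.] [162. -54.]
panel [-187.   112.1]
panel [-188.6 -112.9]
[542.38469976 295.86592128]
[449.85873484 263.57124964]
```

send_rows(
  series=[
    [[32,-23,0],4,1],
    [[32,-23,0],4,1],
    [[32,-23,0],4,1],
    [[32,-23,0],4,1],
    [[32,-23,0],4,1],
    [[32,-23,-10],4,1],
    [[32,-23,-10],4,1],
    [[32,-23,-10],4,1],
    [[32,-23,-10],3.8,1],
    [[32,-23,-10],0,1],
    [[32,-23,-10],0,1],
    [[30,-20,-10],0,1],
  ],
  squeeze=10,
)

```text
clock: 2.7
eef_pos: [540.5, 252.7, 232.3]
eef_rot: [-3.142, 0.0, -2.807]
wrist_force: [0.5, 1.1, 0.5]
finger_gap: 1.9
finger_force: 0.0
```

send_rows(
  series=[
    [[0,0,0],0,1],
    [[0,0,0],0,1],
    [[0,0,0],0,1],
  ],
)

```text
clock: 3.0
eef_pos: [538.6, 254.7, 233.0]
eef_rot: [3.141, 0.0, -2.806]
wrist_force: [0.3, -0.1, -0.1]
finger_gap: 0.1
finger_force: 0.0
```

send_rows(
  series=[
    [[0,0,-25],0,1],
    [[0,0,-25],0,1],
    [[0,0,-13],0,1],
    [[0,0,-4],0,1],
    [[0,0,0],0,1],
    [[0,0,0],0,1],
  ],
)

```text
clock: 3.6
eef_pos: [539.4, 254.4, 166.9]
eef_rot: [3.141, 0.002, -2.806]
wrist_force: [-0.4, 0.4, -0.2]
finger_gap: 0.5
finger_force: 0.0
```

```bash
python3 - <<'E'
from h import *
s=read_state(); print(s["eef_pos"],B(s["eef_pos"]),s["wrist_force"])
c=camera("top"); cv2.imwrite("pics/t1.png",cv2.resize(c["color"][130:410,180:480],None,fx=2,fy=2))
E
```

```text
[539.44062822 254.39935904 166.89392094] [-16.4444089  -38.18016183] [-0.37653445  0.35086929 -0.15615493]
```

View pics/t1.png

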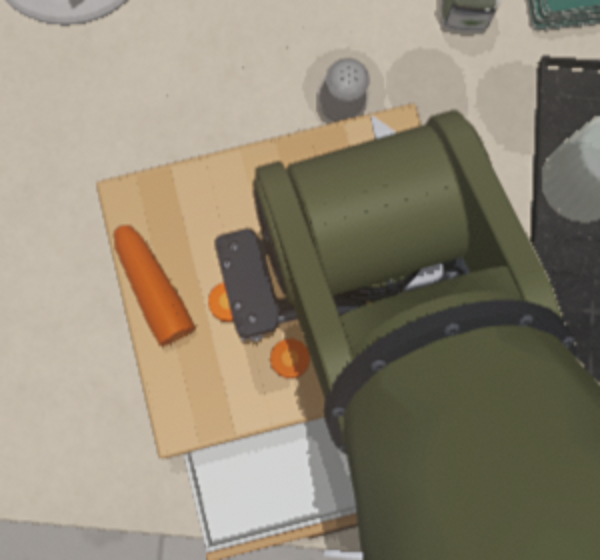

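The arm hides slices 3/4, but B (290,358) and C (~225,302) are untouched and the gripper is square to the board. Sweeping the first one.

send_rows(
  series=[
    [[-8.2,-2.86,0],0,1],
    [[-8.2,-2.86,0],0,1],
    [[-8.2,-2.86,0],0,1],
    [[-8.2,-2.86,0],0,1],
    [[-8.2,-2.86,0],0,1],
    [[-8.2,-2.86,0],0,1],
    [[-8.2,-2.86,0],0,1],
    [[-8.2,-2.86,0],0,1],
    [[-8.2,-2.86,0],0,1],
    [[-8.2,-2.86,0],0,1],
    [[-8.2,-2.86,0],0,1],
    [[0,0,0],0,1],
  ],
)

```text
clock: 4.85
eef_pos: [448.1, 222.3, 165.7]
eef_rot: [-3.142, -0.0, -2.806]
wrist_force: [-0.1, 0.1, -0.3]
finger_gap: 0.4
finger_force: 0.0
```

send_rows(
  series=[
    [[0,0,0],0,1],
    [[0,0,0],0,1],
    [[0,0,40],0,1],
    [[33,34,0],0,1],
    [[33,34,0],0,1],
    [[0,0,0],0,1],
    [[0,0,0],0,1],
  ],
)

```text
clock: 5.55
eef_pos: [515.0, 290.8, 204.6]
eef_rot: [-3.141, -0.002, -2.806]
wrist_force: [-0.8, -0.1, 0.2]
finger_gap: 0.7
finger_force: 0.0
```

```bash
python3 - <<'E'
from h import *
s=read_state(); print(s["clock"],s["eef_pos"],B(s["eef_pos"]),s["wrist_force"])
c=camera("side"); cv2.imwrite("pics/s2.png",cv2.resize(c["color"][190:330,250:490],None,fx=3,fy=3))
for r in regions_of("slice_1",c)[:5]:
    v,u=np.nonzero(r["mask"]); p=ray(u.mean(),v.mean(),72,c);q=ray(u.mean(),v.mean(),14,c);print(round(r["confidence"],2),len(u),u.mean(),v.mean(),B(p).round(1),B(q).round(1))
E
```

```text
5.55 [514.96049514 290.83085695 204.59586603] [-27.55159943   4.28348467] [-0.7522979  -0.06562138  0.22994578]
0.71 161 347.2111801242236 252.0 [-5.4 48.5] [-17.2 -39.3]
0.7 211 377.3649289099526 241.84834123222748 [-59.6  20.1] [-78.4 -71.3]
0.66 216 322.74074074074076 229.63425925925927 [ 29.6 -24.7] [  22.3 -121.8]
0.61 160 413.2125 250.275 [-114.3   48.9] [-140.1  -38.8]
```

View pics/s2.png

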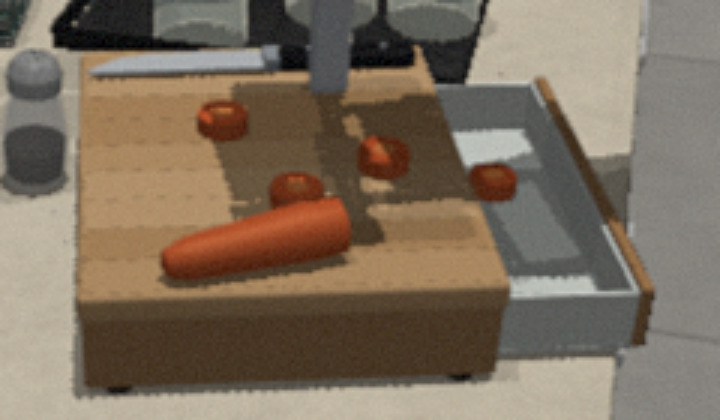

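The first slice lies in the tray (crop 492,181); the other three and the knife and carrot are as before. Next is slice B.

send_rows(
  series=[
    [[-2.4,14.7,0],0,1],
    [[0,0,-20],0,1],
    [[0,0,-15],0,1],
    [[0,0,-4],0,1],
    [[0,0,0],0,1],
    [[-8.2,-2.86,0],0,1],
    [[-8.2,-2.86,0],0,1],
    [[-8.2,-2.86,0],0,1],
    [[-8.2,-2.86,0],0,1],
    [[-8.2,-2.86,0],0,1],
    [[-8.2,-2.86,0],0,1],
    [[-8.2,-2.86,0],0,1],
  ],
)

```text
clock: 6.85
eef_pos: [454.5, 285.0, 166.7]
eef_rot: [-3.142, 0.0, -2.807]
wrist_force: [0.4, -0.3, 0.1]
finger_gap: 0.3
finger_force: 0.1
```

send_rows(
  series=[
    [[-8.2,-2.86,0],0,1],
    [[-8.2,-2.86,0],0,1],
    [[-8.2,-2.86,0],0,1],
    [[0,0,0],0,1],
    [[0,0,0],0,1],
    [[0,0,0],0,1],
    [[0,0,40],0,1],
    [[40,25,0],0,1],
    [[40,25,0],0,1],
    [[40,25,0],0,1],
    [[0,0,0],0,1],
    [[0,0,0],0,1],
  ],
)

```text
clock: 8.05
eef_pos: [550.7, 351.7, 205.2]
eef_rot: [-3.141, -0.002, -2.807]
wrist_force: [-0.7, 0.1, 0.4]
finger_gap: 0.6
finger_force: 0.0
```

```bash
cat > look.py <<'E'
from h import *
import sys
s=read_state(); print(s["clock"],s["eef_pos"],B(s["eef_pos"]),s["wrist_force"])
c=camera("side"); cv2.imwrite(f"pics/{sys.argv[1]}.png",cv2.resize(c["color"][190:330,250:490],None,fx=3,fy=3))
for r in regions_of("slice_1",c)[:6]:
    v,u=np.nonzero(r["mask"]); p=ray(u.mean(),v.mean(),72,c);q=ray(u.mean(),v.mean(),14,c);print(round(r["confidence"],2),len(u),u.mean().round(),v.mean().round(),B(p).round(1),B(q).round(1))
E
python3 look.py s3
```

```text
8.05 [550.70367236 351.70217637 205.19181455] [26.25443359 49.97596827] [-0.71999358  0.11237442  0.41081574]
0.73 167 347.0 252.0 [-5.1 49.2] [-16.9 -38.4]
0.63 189 414.0 250.0 [-115.    48.5] [-140.9  -39.2]
0.61 101 319.0 230.0 [ 36.2 -25.2] [  29.7 -122.4]
0.49 156 420.0 268.0 [-113.7   98. ] [-139.5   16.7]
```

Slice B is in the tray at (-140, 17). Now C.

send_rows(
  series=[
    [[0,0,-20],0,1],
    [[0,0,-15],0,1],
    [[0,0,-4],0,1],
    [[0,0,0],0,1],
    [[-8.2,-2.86,0],0,1],
    [[-8.2,-2.86,0],0,1],
    [[-8.2,-2.86,0],0,1],
    [[-8.2,-2.86,0],0,1],
    [[-8.2,-2.86,0],0,1],
    [[-8.2,-2.86,0],0,1],
    [[-8.2,-2.86,0],0,1],
    [[-8.2,-2.86,0],0,1],
  ],
)

```text
clock: 9.35
eef_pos: [484.3, 328.6, 167.7]
eef_rot: [3.142, 0.0, -2.807]
wrist_force: [0.5, -0.7, 0.4]
finger_gap: 0.8
finger_force: 0.1
```

send_rows(
  series=[
    [[-8.2,-2.86,0],0,1],
    [[-8.2,-2.86,0],0,1],
    [[-8.2,-2.86,0],0,1],
    [[-8.2,-2.86,0],0,1],
    [[-8.2,-2.86,0],0,1],
    [[-8.2,-2.86,0],0,1],
    [[-8.2,-2.86,0],0,1],
    [[-8.2,-2.86,0],0,1],
    [[0,0,0],0,1],
    [[0,0,0],0,1],
    [[0,0,0],0,1],
  ],
)

```text
clock: 10.45
eef_pos: [419.6, 306.0, 167.7]
eef_rot: [3.142, 0.0, -2.807]
wrist_force: [0.2, -0.5, 0.0]
finger_gap: 0.3
finger_force: 0.0
```

send_rows(
  series=[
    [[0,0,40],0,1],
    [[38,-3,0],0,1],
    [[38,-3,0],0,1],
    [[38,-3,0],0,1],
    [[38,-3,0],0,1],
    [[38,-3,0],0,1],
    [[0,0,0],0,1],
    [[0,0,0],0,1],
  ],
)

```text
clock: 11.25
eef_pos: [609.6, 290.6, 206.6]
eef_rot: [3.142, -0.001, -2.807]
wrist_force: [-1.0, -0.2, -0.3]
finger_gap: 0.4
finger_force: 0.0
```

```bash
python3 look.py s4
```

```text
11.25 [609.55863994 290.62664946 206.64943784] [ 61.6952354  -27.08294921] [-1.0400257  -0.1957828  -0.34162712]
0.73 209 323.0 229.0 [ 29.2 -25.4] [  21.8 -122.6]
0.64 172 414.0 250.0 [-115.    47.9] [-141.   -39.9]
0.57 142 419.0 267.0 [-113.5   96. ] [-139.3   14.4]
0.46 182 424.0 280.0 [-113.   129.7] [-138.7   52.4]
```

View pics/s4.png

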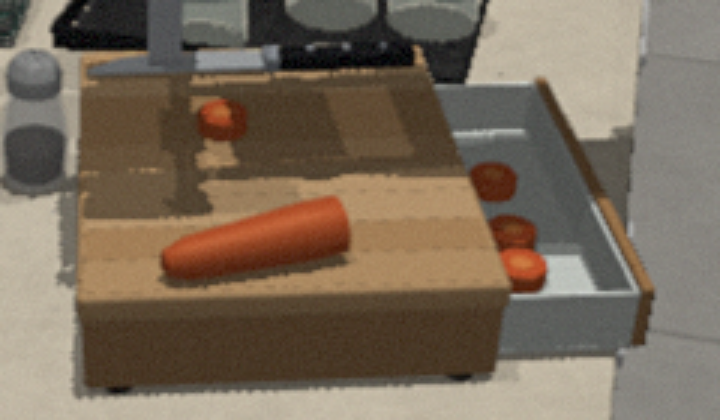

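Three slices are in the tray (crop 492,181; 512,233; 522,268); the last is at crop (221,119), and the rest is undisturbed. Last sweep.

send_rows(
  series=[
    [[0,0,-20],0,1],
    [[0,0,-15],0,1],
    [[0,0,-5],0,1],
    [[0,0,0],0,1],
    [[-8.2,-2.86,0],0,1],
    [[-8.2,-2.86,0],0,1],
    [[-8.2,-2.86,0],0,1],
    [[-8.2,-2.86,0],0,1],
    [[-8.2,-2.86,0],0,1],
    [[-8.2,-2.86,0],0,1],
    [[-8.2,-2.86,0],0,1],
    [[-8.2,-2.86,0],0,1],
  ],
)

```text
clock: 12.55
eef_pos: [543.1, 267.8, 167.7]
eef_rot: [3.142, 0.0, -2.807]
wrist_force: [-0.4, 0.1, -1.2]
finger_gap: 0.5
finger_force: 0.1
```

send_rows(
  series=[
    [[-8.2,-2.86,0],0,1],
    [[-8.2,-2.86,0],0,1],
    [[-8.2,-2.86,0],0,1],
    [[-8.2,-2.86,0],0,1],
    [[-8.2,-2.86,0],0,1],
    [[-8.2,-2.86,0],0,1],
    [[-8.2,-2.86,0],0,1],
    [[-8.2,-2.86,0],0,1],
    [[-8.2,-2.86,0],0,1],
    [[-8.2,-2.86,0],0,1],
    [[-8.2,-2.86,0],0,1],
    [[-8.2,-2.86,0],0,1],
  ],
)

```text
clock: 13.75
eef_pos: [444.7, 233.5, 167.6]
eef_rot: [-3.142, -0.0, -2.807]
wrist_force: [-0.4, 0.4, -0.0]
finger_gap: 0.5
finger_force: 0.0
```

send_rows(
  series=[
    [[0,0,0],0,1],
    [[0,0,0],0,1],
    [[0,0,0],0,1],
    [[0,0,40],0,1],
    [[0,0,40],0,1],
    [[0,0,0],0,1],
    [[0,0,0],0,1],
  ],
)

```text
clock: 14.45
eef_pos: [445.6, 233.8, 247.9]
eef_rot: [3.142, 0.001, -2.807]
wrist_force: [0.1, 0.2, -0.6]
finger_gap: 0.6
finger_force: 0.0
```

```bash
python3 look.py s5
```

```text
14.45 [445.56227448 233.7974671  247.87382142] [-111.86804766  -26.69484879] [ 0.07934     0.17551516 -0.60735015]
0.64 143 421.0 267.0 [-115.5   95.9] [-141.5   14.3]
0.6 130 411.0 249.0 [-110.6   45.8] [-136.   -42.3]
0.52 172 424.0 279.0 [-113.2  128.8] [-138.9   51.4]
0.41 44 419.0 250.0 [-123.6   47. ] [-150.7  -40.9]
```

View pics/s5.png

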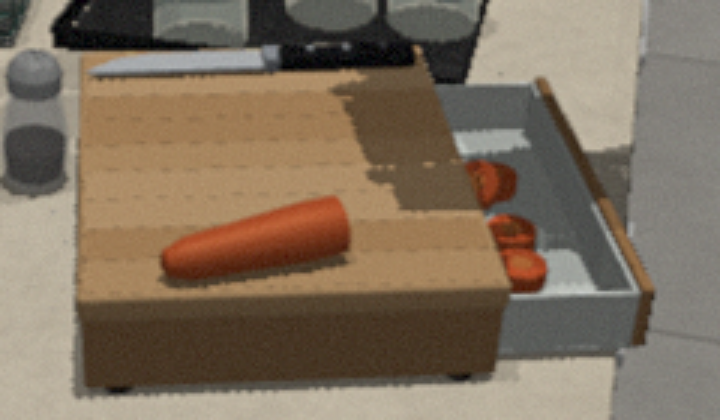

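All four are in; the last one leans on the first (crop 480,181), below the board's top. Going in front of the tray panel.

send_rows(
  series=[
    [[-36,-3,0],0,1],
    [[-36,-3,0],0,1],
    [[-36,-3,0],0,1],
    [[0,0,0],0,1],
    [[0,0,-40],0,1],
    [[0,0,-40],0,1],
    [[0,0,-30],0,1],
    [[0,0,-17],0,1],
    [[0,0,0],0,1],
    [[0,0,0],0,1],
  ],
)

```text
clock: 15.55
eef_pos: [337.6, 224.7, 120.6]
eef_rot: [-3.141, -0.001, -2.807]
wrist_force: [0.3, 0.3, 0.2]
finger_gap: 0.5
finger_force: 0.0
```

```bash
python3 look.py s6; python3 - <<'E'
from h import *
for n in("top","side"):
  c=camera(n)
  for t in("tray_front","board_front_edge","tray_floor"):
    for r in spot_point(t,c)[:2]:
      p=w(r["point"],c); print(n,t,round(r["confidence"],2),p.round(1),B(p).round(1))
E
```

```text
15.55 [337.59130187 224.7454628  120.55134156] [-216.79100614    0.33924993] [0.28073531 0.30986881 0.22190649]
0.7 131 411.0 250.0 [-110.2   48.3] [-135.5  -39.4]
0.63 142 420.0 267.0 [-114.7   97. ] [-140.6   15.6]
0.62 181 424.0 280.0 [-112.9  129.7] [-138.5   52.4]
0.38 62 418.0 250.0 [-123.    47.6] [-150.   -40.3]
top tray_front 0.78 [367.3 231.5  27.4] [-186.6   -3.1]
top tray_front 0.55 [522.4 401.1  62.9] [ 15.8 106. ]
top board_front_edge 0.93 [441.2 258.7  59.3] [-107.8   -1.8]
top tray_floor 0.56 [462.4 268.6   9.4] [-84.5   0.7]
side tray_front 0.95 [364.1 230.3  26.8] [-190.    -3.2]
side tray_front 0.3 [704.5 268.6  -1.5] [144.1 -79.2]
side board_front_edge 0.84 [442.4 258.   62.8] [-106.9   -2.8]
```

View pics/s6.png

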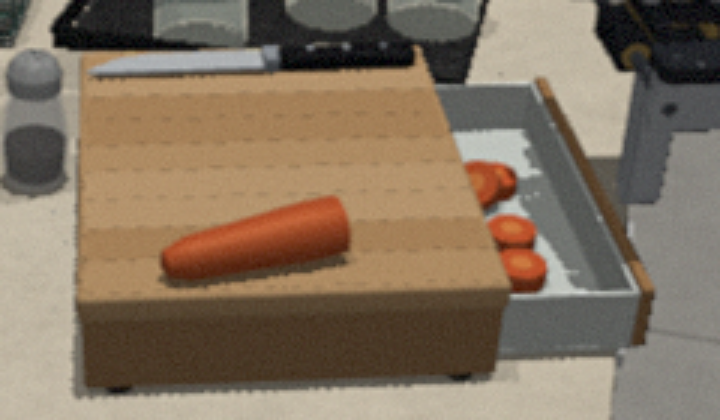

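The panel is clear ahead of the fingers, with its front face about -188 in the board frame. Pushing now.

send_rows(
  series=[
    [[7.55,2.64,0],0,1],
    [[7.55,2.64,0],0,1],
    [[5.66,1.98,0],0,1],
    [[5.66,1.98,0],0,1],
    [[5.66,1.98,0],0,1],
    [[5.66,1.98,0],0,1],
    [[5.66,1.98,0],0,1],
    [[5.66,1.98,0],0,1],
    [[5.66,1.98,0],0,1],
    [[5.66,1.98,0],0,1],
    [[5.66,1.98,0],0,1],
    [[0,0,0],0,1],
  ],
)

```text
clock: 17.25
eef_pos: [404.2, 248.1, 120.7]
eef_rot: [3.142, 0.001, -2.807]
wrist_force: [0.1, 0.8, 0.5]
finger_gap: 0.4
finger_force: 0.0
```

```bash
python3 look.py s7
```

```text
17.25 [404.19267678 248.08386002 120.73649076] [-146.21894131    0.4263743 ] [0.09311874 0.75540199 0.53656367]
```

send_rows(
  series=[
    [[3.77,1.32,0],0,1],
    [[3.77,1.32,0],0,1],
    [[2.83,0.99,0],0,1],
    [[1.89,0.66,0],0,1],
    [[1.89,0.66,0],0,1],
    [[0,0,0],0,1],
  ],
)

```text
clock: 17.95
eef_pos: [417.8, 252.9, 120.7]
eef_rot: [3.142, 0.0, -2.807]
wrist_force: [-0.4, -0.5, -0.4]
finger_gap: 0.6
finger_force: 0.0
```

send_rows(
  series=[
    [[1.89,0.66,0],0,1],
    [[0,0,0],0,1],
  ],
)

```text
clock: 18.15
eef_pos: [419.6, 253.5, 120.7]
eef_rot: [3.142, 0.0, -2.807]
wrist_force: [-0.2, 0.0, 0.2]
finger_gap: 0.8
finger_force: 0.0
```

send_rows(
  series=[
    [[1.89,0.66,0],0,1],
    [[0,0,0],0,1],
  ],
)

```text
clock: 18.35
eef_pos: [421.5, 254.2, 120.7]
eef_rot: [3.142, 0.0, -2.807]
wrist_force: [0.6, 0.2, 0.5]
finger_gap: 0.5
finger_force: 0.0
```

send_rows(
  series=[
    [[0.94,0.33,0],0,1],
    [[0,0,0],0,1],
  ],
)

```text
clock: 18.55
eef_pos: [422.4, 254.5, 120.7]
eef_rot: [3.142, 0.0, -2.807]
wrist_force: [-1.6, -0.1, -0.2]
finger_gap: 0.5
finger_force: 0.2
```

send_rows(
  series=[
    [[0.94,0.33,0],0,1],
    [[0,0,0],0,1],
  ],
)

```text
clock: 18.75
eef_pos: [423.3, 254.8, 120.7]
eef_rot: [3.142, 0.0, -2.807]
wrist_force: [0.0, -0.5, 0.3]
finger_gap: 0.5
finger_force: 0.3
```

send_rows(
  series=[
    [[0.94,0.33,0],0,1],
    [[0,0,0],0,1],
  ],
)

```text
clock: 18.95
eef_pos: [424.2, 255.1, 120.7]
eef_rot: [3.142, -0.0, -2.807]
wrist_force: [-0.5, -0.6, 0.6]
finger_gap: 0.4
finger_force: 0.9
```

send_rows(
  series=[
    [[0.94,0.33,0],0,1],
    [[0,0,0],0,1],
  ],
)

```text
clock: 19.15
eef_pos: [424.4, 255.2, 120.6]
eef_rot: [-3.141, -0.003, -2.806]
wrist_force: [-8.7, -2.7, 7.1]
finger_gap: 0.5
finger_force: 4.8
```

send_rows(
  series=[
    [[0.94,0.33,0],0,1],
    [[0,0,0],0,1],
    [[0,0,0],0,1],
  ],
)

```text
clock: 19.45
eef_pos: [424.7, 255.3, 120.6]
eef_rot: [-3.141, -0.005, -2.806]
wrist_force: [-16.1, -5.8, 14.0]
finger_gap: 0.3
finger_force: 8.6
```

send_rows(
  series=[
    [[-10,-3.5,0],0,1],
    [[-20,-7,0],0,1],
    [[-25,-9,0],0,1],
    [[0,0,40],0,1],
    [[0,0,40],0,1],
    [[0,0,40],0,1],
    [[-30,40,0],0,1],
    [[-30,40,0],0,1],
    [[-30,40,0],0,1],
    [[-30,40,0],0,1],
    [[0,0,0],0,1],
    [[0,0,0],0,1],
  ],
)

```text
clock: 20.65
eef_pos: [250.4, 396.6, 240.5]
eef_rot: [-3.141, 0.0, -2.804]
wrist_force: [0.0, -0.8, -0.3]
finger_gap: 0.9
finger_force: 0.0
```

```bash
python3 look.py s8; python3 - <<'E'
from h import *
c=camera("top"); cv2.imwrite("pics/t8.png",cv2.resize(c["color"][130:410,180:480],None,fx=2,fy=2))
for t in("tray_front","board_front_edge","knife","carrot","salt_shaker"):
    for r in spot_point(t,c)[:1]:
      p=w(r["point"],c); print(t,round(r["confidence"],2),p.round(1),B(p).round(1))
a=cv2.imread("pics/s8.png"); b=cv2.imread("pics/t8.png")
k=cv2.resize(a,(480,280)); b=cv2.resize(b,(600,560))[:, :]
cv2.imwrite("pics/both.png",np.vstack([cv2.copyMakeBorder(k,0,0,0,0,0),cv2.resize(b,(480,320))]))
E
```

```text
20.65 [250.39595375 396.57789234 240.46865706] [-242.49061666  191.30768343] [ 0.03299263 -0.75509961 -0.33775647]
tray_front 0.75 [433.5 256.9  27.2] [-115.6   -0.9]
board_front_edge 0.64 [440.7 258.5  61.4] [-108.3   -1.8]
knife 0.62 [570.6 197.7  63.3] [  -5.7 -102. ]
carrot 0.69 [521.9 399.2  60.9] [ 14.7 104.3]
salt_shaker 0.9 [699.6 268.5  -1.5] [139.4 -77.7]
```

View pics/both.png

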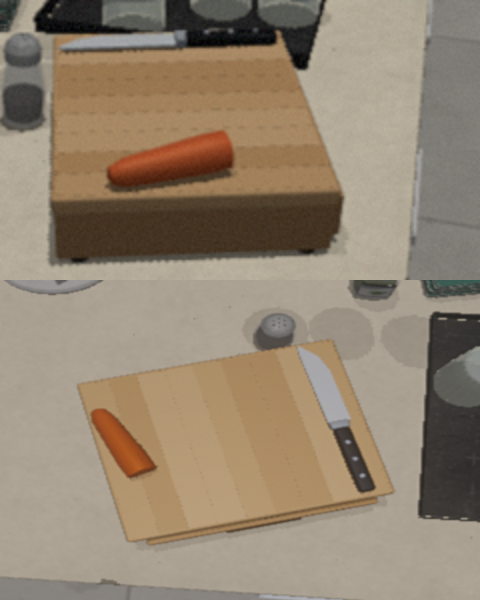

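The tray is home: its panel stands about 7–8 mm proud and the stop felt firm. The board top is clear of slices, and the knife, carrot and shaker have not moved.

```bash
python3 -c "
from cell import sign_off; print(sign_off())"
```

```text
the job is handed in; nothing more can be done
None
```

All four slices were swept into the catch tray, the tray was pushed home against its stop, the knife, carrot and salt shaker stayed where they were, and the job was handed in at about 21 s.

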